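Put the yellow canister back into the tight row

ROBOT

A 6-joint arm with a two-finger parallel gripper is mounted at the origin on the work surface. World frame = base frame: x ahead of the robot, y to its left, z up, the work surface at z = 0. Lengths are in m, angles in rad, forces in N, time in s.
With the tool pointing down it reaches from about 0.325 to 0.85 m from the base axis. Payload 15.5 kg.
Tool frame: the origin (TCP) lies midway between the tips of the shut fingers; the grasp point (between the pads) lies 19 mm behind it; z points along the fingers, y is the direction in which the jaws open and shut (so a half turn about z gives the same grasp; the last joint's range is limited). The gripper opens to 91 mm and grips with 3 to 60 N. Pads are 32 mm wide; open, the fingers measure 118 mm over their backs; the gripper's body (76 mm by 178 mm) begins 60 mm behind the grasp point.
Start: joints at [1.242, 0.494, 1.345, -0, 1.302, -0.096], TCP at [0.145, 0.608, 0.214] pointing down, gripper open.
Joint ranges: [-2.91, 2.91], [-0.82, 2.16], [0.22, 2.67], [-1.22, 4.37], [0.12, 2.79], [-3.08, 3.08]. Speed limits (rad/s): [1.89, 1.89, 2.57, 3.01, 3.01, 3.01].

INTERFACE

Orientations are given as a 3x3 rotation matrix whose columns are the frame's x, y, z axes.
In Python, from cell import r, planner, viewer, finish_job, status gives the robot as it stands. The module is installed in compiled form; this text tells all that it offers. Calls block until the motion is done:
- r.move_to(position, orientation): joint-space move of the TCP to a pose.
- r.servo_line(position, rot=None, speed=0.15): straight line of the TCP; rot=None keeps the orientation; speed is the mean speed in m/s.
- r.movej(angles): joint-space move.
- r.ungrasp() and r.grasp(force=None): open the fingers fully, or close them until they stop; force is the grip in N (None keeps the last).
- r.sleep(seconds).
- planner.inverse_kinematics(position, orientation): joint angles nearest the present ones, or None.
- viewer.snapshot(name): name is "side" or "top" or "wrist"; returns a dict with "frame" (420x560x3 uint8, red, green, blue), "mtx" (3x3 intrinsics, pixels), "pose" (4x4, takes a point from camera to world coordinates). Camera axes: x right, y down, z forward; pixel columns grow to the right and rows downward; lengths in m; the calibration is good to about 2 mm. A picture is of the moment at which its call begins. There is no depth.
A pose or a line that the arm cannot do raises r.Unreachable and nothing moves.
- finish_job(): hands the job in, once; it reports no verdict.
Readings, each from a call of its own:
- status.get_time_s(): time.
- status.get_q(): joint angles.
- status.get_qvel(): joint speeds.
- status.get_effort(): joint torques, N m.
- status.get_tcp_pos(): TCP position.
- status.get_ee_rot(): TCP orientation.
- status.get_force(): force on the tool from outside, world axes, zero at the start.
- status.get_torque(): the same for the moment, N m.
- status.get_gripper_width(): finger opening in m.
Only numpy, scipy, OpenCV 4.12 (cv2) and the standard library are available. Lean on these libraries where they do the work, as an engineer would, in place of code of your own. Each camera call takes 0.05 s, during which the arm holds its last target. There are 200 camera calls.

TASK

Put the yellow-capped canister back in its place in the wooden rack, between the orange-capped and the green-capped one. There is no room for it yet: slide the canisters in the rack apart along the row, without lifting them out, then set the yellow one down in the gap (do not drop it), so that all five stand upright and square in one row on the rack's floor, none sticking out at the front. Knock nothing over and leave the cup, the dish and the ball where they are.

Things in the scene. Friction and masses are not known exactly. Their poses are not given: they have to be found in the camera images.
- rack: Wooden rack, fixed on the glass, open at the front. Floor board 10 mm thick, 90 deep, 334 wide between 12 mm end walls; back rail 10 mm thick; walls and rail 40 mm high overall. Origin: centre of the underside; canisters stand 10 mm above it. x points to the back (rail's inner face +45 mm, front edge -45 mm), y along the row (end walls' inner faces at +167 and -167 mm).
- can_red: White screw-top canister with red cap and labels: square body 62 x 62 mm, 52 tall; 4 mm neck; round ribbed cap 46 mm across from 56 to 84 mm above the underside; 0.18 to 0.36 kg. Origin: centre of the underside; x, y square to the faces, z up. Starts at one end of the row of four in the rack. Smooth plastic: slides easily on the rack's floor (friction about 0.2).
- can_orange: White screw-top canister with orange cap and labels: square body 62 x 62 mm, 52 tall; 4 mm neck; round ribbed cap 46 mm across from 56 to 84 mm above the underside; 0.18 to 0.36 kg. Origin: centre of the underside; x, y square to the faces, z up. Starts in one of the two middle places of the row of four in the rack. Smooth plastic: slides easily on the rack's floor (friction about 0.2).
- can_green: White screw-top canister with green cap and labels: square body 62 x 62 mm, 52 tall; 4 mm neck; round ribbed cap 46 mm across from 56 to 84 mm above the underside; 0.18 to 0.36 kg. Origin: centre of the underside; x, y square to the faces, z up. Starts in the other middle place of the row. Smooth plastic: slides easily on the rack's floor (friction about 0.2).
- can_blue: White screw-top canister with blue cap and labels: square body 62 x 62 mm, 52 tall; 4 mm neck; round ribbed cap 46 mm across from 56 to 84 mm above the underside; 0.18 to 0.36 kg. Origin: centre of the underside; x, y square to the faces, z up. Starts at one end of the row of four in the rack. Smooth plastic: slides easily on the rack's floor (friction about 0.2).
- can_yellow: White screw-top canister with yellow cap and labels: square body 62 x 62 mm, 52 tall; 4 mm neck; round ribbed cap 46 mm across from 56 to 84 mm above the underside; 0.18 to 0.36 kg. Origin: centre of the underside; x, y square to the faces, z up. Starts on the glass shelf beside the rack, to the left or the right, turned up to 0.4 rad.
- shelf: Clear tempered glass shelf, 620 x 1160 mm, its upper face 40 mm above the work surface; immovable. Origin: on the work surface below its centre.
- cup: Blue ceramic cup without handle, 80 mm across the rim, 85 mm tall, standing on the glass on the other side of the rack from the yellow canister. Origin: centre of the underside.
- dish: Steel dish of jacks, 124 mm across, 28 mm tall, on the glass behind the rack to one side. Origin: centre of the underside.
- ball_center (a point): Centre of the pink silicone ball, 60 mm across, which sits on a small wooden ring (52 mm across, 12 mm high) on the glass behind the rack.
- alu_box: Aluminium box with a shut hinged lid, 100 x 140 mm, 60 mm tall (black bar handle on the lid to about 100 mm), fixed, behind the rack to one side. Origin: centre of the underside.
- marble_rack: Stepped dark wooden marble rack, 120 x 220 mm, 75 mm tall with its marbles, fixed, behind the rack. Origin: centre of the underside.

How it is judged:
By the outcome, as a careful person would: the job done as asked, in the order asked, and still so for the second after the job is handed in, with the robot touching nothing.
It also fails if it takes over 61 s, if anything falls off the work surface, if the arm or the gripper's body presses on something with over 40 N, if the wrist force passes 120 N, or if a joint passes its speed limit or range.

## Working session

There is one attempt and no reset: what is moved stays moved. The work goes in short steps, each a Python script; the robot and the scene stay as the last script left them, time stands still between calls to the robot, and variables do not carry over. Pictures are saved under pics/ and viewed, about 8 in all and at most 12, crops included, and the job is handed in when it is done.

```bash
mkdir -p pics; python3 - <<'E'
from cell import r,planner,viewer,status
import cv2,numpy as np
for n in ("top","side"):
    s=viewer.snapshot(n); cv2.imwrite(f"pics/{n}0.png",s["frame"][:,:,::-1]); np.savez(f"pics/{n}0.npz",**s)
    print(n,s["mtx"].round(1).tolist(),s["pose"].round(3).tolist())
print(status.get_time_s(),status.get_ee_rot().round(2).tolist() if hasattr(status.get_ee_rot(),'round') else status.get_ee_rot())
E
```

```text
top [[416.8, 0.0, 280.4], [0.0, 416.8, 211.0], [0.0, 0.0, 1.0]] [[0.0, -0.995, 0.103, 0.538], [-1.0, 0.0, 0.005, -0.002], [-0.005, -0.103, -0.995, 1.031], [0.0, 0.0, 0.0, 1.0]]
side [[531.5, 0.0, 276.3], [0.0, 531.5, 201.7], [0.0, 0.0, 1.0]] [[0.702, -0.351, 0.619, -0.101], [-0.712, -0.374, 0.595, -0.669], [0.022, -0.858, -0.512, 0.659], [0.0, 0.0, 0.0, 1.0]]
0.1 [[-0.97, 0.23, -0.0], [0.23, 0.97, -0.0], [0.0, -0.0, -1.0]]
```

View pics/top0.png

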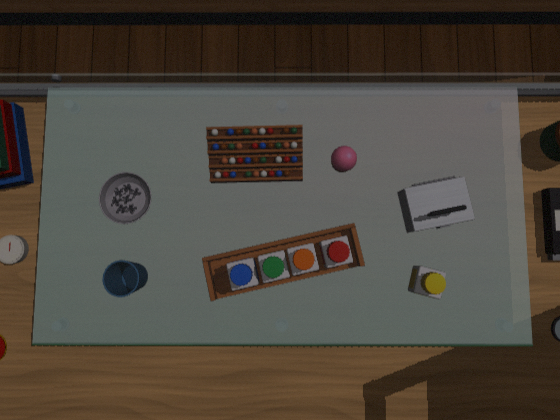

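View pics/side0.png

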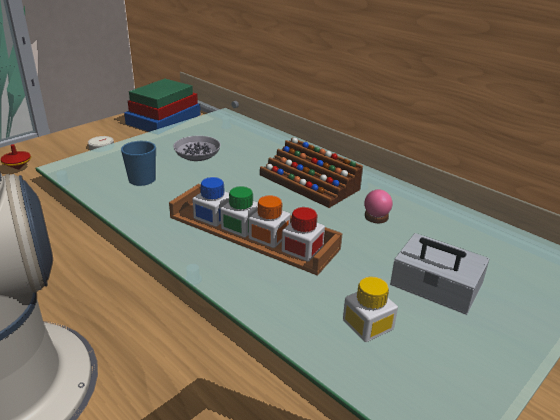

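Top view: the row from left (+y) is blue (241,275), green (273,267), orange (303,259), red (338,252). Yellow is at (433,283) and the cup at (121,279). The rack is turned by about 10°. I'll segment the caps and zoom in.

```bash
cat > h.py <<'E'
import cv2,numpy as np
from scipy.optimize import least_squares
HUE={'red':(174,4),'orange':(8,16),'yellow':(22,32),'green':(50,80),'blue':(105,122)}
def ray(s,uv,z):
    d=s["pose"][:3,:3]@np.linalg.inv(s["mtx"])@np.array([uv[0],uv[1],1.]); o=s["pose"][:3,3]
    return (o+d*(z-o[2])/d[2])
def proj(s,P):
    P=np.atleast_2d(P); c=(P-s["pose"][:3,3])@s["pose"][:3,:3]; c=c@s["mtx"].T; return c[:,:2]/c[:,2:]
def mask(img,c,roi,smin=150,vmin=60):
    h=cv2.cvtColor(np.ascontiguousarray(img),cv2.COLOR_RGB2HSV); a,b=HUE[c]; H=h[...,0]
    m=((H>=a)&(H<=b)) if a<b else ((H>=a)|(H<=b))
    m&=(h[...,1]>smin)&(h[...,2]>vmin); k=np.zeros_like(m); x0,y0,x1,y1=roi; k[y0:y1,x0:x1]=1
    m=(m&k).astype(np.uint8); n,l,st,ce=cv2.connectedComponentsWithStats(m)
    i=1+np.argmax(st[1:,4]); return (l==i),st[i],ce[i]
E
python3 - <<'E'
from h import *
s=dict(np.load('pics/top0.npz'))
for c in HUE:
    roi=(400,255,460,310) if c=='yellow' else (200,222,366,302)
    m,st,ce=mask(s['frame'],c,roi,120,50)
    print(c,st.tolist(),ce.round(1),ray(s,ce,.124 if c=='yellow' else .134).round(4))
im=s['frame'][:,:,::-1]
a=cv2.resize(im[218:304,196:371],None,fx=4.5,fy=4.5,interpolation=cv2.INTER_CUBIC)
b=cv2.resize(im[255:310,400:460],None,fx=3.8,fy=3.8,interpolation=cv2.INTER_CUBIC)
o=np.zeros((600,790,3),np.uint8);o[:a.shape[0],:a.shape[1]]=a[:, :790];o[390:390+b.shape[0],:b.shape[1]]=b
o=np.clip(o.astype(float)*1.5,0,255).astype(np.uint8)
cv2.imwrite('pics/z0.png',o)
E
```

```text
red [328, 241, 22, 21, 355] [338.3 251.2] [ 0.544  -0.1211  0.134 ]
orange [202, 224, 162, 77, 1743] [273.8 250.8] [0.545  0.0171 0.134 ]
yellow [424, 272, 22, 22, 371] [434.5 283. ] [ 0.4763 -0.3278  0.124 ]
green [263, 257, 21, 21, 340] [272.8 266.5] [0.5115 0.019  0.134 ]
blue [230, 264, 22, 22, 372] [240.5 274.2] [0.4952 0.0878 0.134 ]
```

View pics/z0.png

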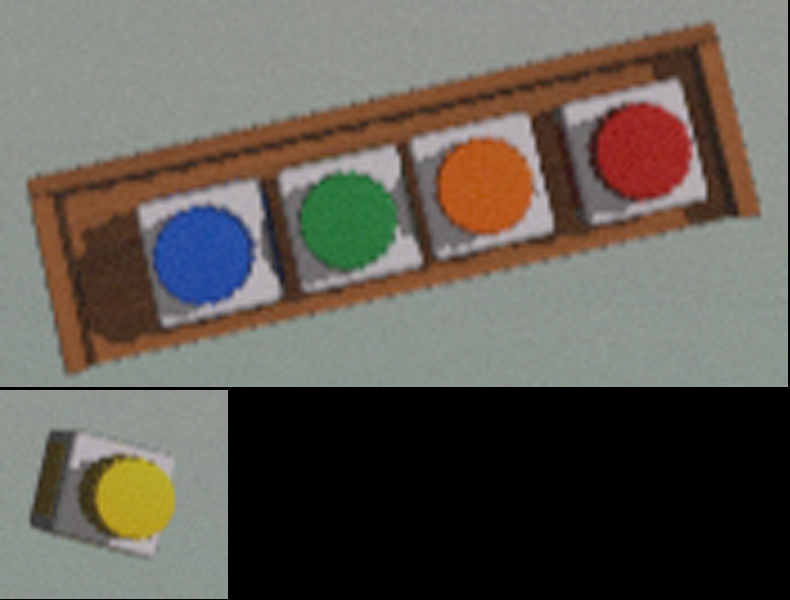

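Zoom: the rack's outer top corners are at crop (68,372), (30,183), (713,27) and (758,215). Gaps remain on both sides of the row, and the cans look near-square to the rack. Yellow's body is turned about -0.22. Next I'll fit the rack and place the caps in its frame, then check with the wrist camera above the rack.

```bash
python3 - <<'E'
from h import *
from cell import r,planner,viewer,status
s=dict(np.load('pics/top0.npz'))
z=np.array([(68,372),(30,183),(713,27),(758,215)])/4.5+[196,218]-.39
W=np.array([ray(s,p,.08)[:2] for p in z])
L=np.array([(-.045,.179),(-.055+.11,.179),(.055,-.179),(-.045,-.179)])
def R(a): return np.array([[np.cos(a),-np.sin(a)],[np.sin(a),np.cos(a)]])
f=least_squares(lambda p:(L@R(p[2]).T+p[:2]-W).ravel(),[.53,0,.22]); p=f.x
print('rack',p.round(4),'res mm',(f.fun*1000).round(1))
HUE['orange']=(9,18)
caps={}
for c in HUE:
    roi=(400,255,460,310) if c=='yellow' else (290,245,318,275) if c=='orange' else (200,222,366,302)
    m,st,ce=mask(s['frame'],c,roi,170 if c=='orange' else 120,60)
    w=ray(s,ce,.124 if c=='yellow' else .134)[:2]; caps[c]=w
    print(c,st.tolist(),w.round(4),'rack frame mm',((w-p[:2])@R(p[2])*1000).round(1))
a=[ray(s,np.array(q)/3.8+[400,255-390/3.8]-.39,.092)[:2] for q in ((78,432),(175,458),(153,555))]
print('yellow body',[np.linalg.norm(a[1]-a[0]),np.linalg.norm(a[2]-a[1])],'yaw',np.arctan2(*(a[1]-a[2])[::-1]), 'ctr',(a[0]+a[2])/2)
def rot(yaw): # jaws (tool y) along yawed x
    c_,s_=np.cos(yaw),np.sin(yaw); return np.array([[s_,c_,0],[-c_,s_,0],[0,0,-1.]])
np.savez('est.npz',rack=p,**caps)
for nm,yaw,pos in (('y',-.223,caps['yellow']),('o',p[2],caps['orange']),('g',p[2],caps['green'])):
  for sg in (0,np.pi):
    print(nm,sg,np.round(planner.inverse_kinematics([*pos,.14],rot(yaw+sg)),2))
y=p[2]
# view rack with wrist cam from above, pulled back
r.move_to([p[0],p[1],.33],rot(y)); print(status.get_time_s(),status.get_q())
w=viewer.snapshot('wrist'); np.savez('pics/w1.npz',**w); cv2.imwrite('pics/w1.png',w['frame'][:,:,::-1]); print(w['pose'].round(3).tolist(),w['mtx'].round(0).tolist())
E
```

```text
rack [ 0.5158 -0.0039  0.2226] res mm [-2.2  1.1  1.6  2.4  1.7 -1.1 -1.1 -2.3]
red [329, 241, 21, 21, 349] [ 0.5441 -0.1215] rack frame mm [   1.6 -120.9]
orange [293, 249, 21, 21, 346] [ 0.5276 -0.0455] rack frame mm [  2.3 -43.2]
yellow [424, 272, 22, 22, 363] [ 0.4763 -0.3282] rack frame mm [-110.1 -307.6]
green [263, 257, 21, 21, 340] [0.5115 0.019 ] rack frame mm [ 0.8 23.3]
blue [230, 264, 22, 22, 372] [0.4952 0.0878] rack frame mm [ 0.1 94. ]
yellow body [np.float64(0.05821283026953354), np.float64(0.05793813183107081)] yaw -0.26283279543825006 ctr [ 0.47679043 -0.32935303]Traceback (most recent call last):
  File "<stdin>", line 24, in <module>
  File "scipy/spatial/transform/_rotation.pyx", line 1143, in scipy.spatial.transform._rotation.Rotation.from_matrix
ValueError: Non-positive determinant (left-handed or null coordinate frame) in rotation matrix 0: [[-0.22115633  0.97523837  0.        ]
 [-0.97523837 -0.22115633  0.        ]
 [ 0.          0.         -1.        ]].
```

```bash
cat >> h.py <<'E'
def R(a): return np.array([[np.cos(a),-np.sin(a)],[np.sin(a),np.cos(a)]])
def rot(yaw): # jaws (tool y) along the yawed x axis, pointing down
    c,s=np.cos(yaw),np.sin(yaw); return np.array([[-s,c,0],[c,s,0],[0,0,-1.]])
E
python3 - <<'E'
from h import *
from cell import r,planner,viewer,status
p=np.array([.5158,-.0039,.2226])
P={'y':((.4763,-.3282),-.24),'o':((.5276,-.0455),p[2]),'g':((.5115,.019),p[2])}
np.savez('est.npz',rack=p)
for n,(pos,yaw) in P.items():
  for sg in (0,np.pi):
    q=planner.inverse_kinematics([*pos,.14],rot(yaw+sg)); print(n,sg,None if q is None else np.round(q,2))
r.move_to([p[0],p[1],.33],rot(p[2])); print(status.get_time_s(),status.get_q())
w=viewer.snapshot('wrist'); np.savez('pics/w1.npz',**w); cv2.imwrite('pics/w1.png',w['frame'][:,:,::-1]); print(w['pose'].round(3).tolist(),w['mtx'].round(0).tolist())
E
```

```text
y 0 [-0.71  0.51  1.55 -0.    1.08 -0.47]
y 3.141592653589793 [-0.71  0.51  1.55 -0.    1.08  2.68]
o 0 [-0.2   0.45  1.67 -0.    1.02 -0.42]
o 3.141592653589793 [-0.2   0.45  1.67 -0.    1.02  2.72]
g 0 [-0.08  0.43  1.71 -0.    1.   -0.3 ]
g 3.141592653589793 [-0.08  0.43  1.71 -0.    1.    2.84]
2.6667 [-1.22233732e-01  2.38535794e-01  1.42763235e+00  1.19957812e-04
  1.47563312e+00 -3.45952000e-01]
[[0.975, 0.216, 0.054, 0.501], [0.222, -0.944, -0.244, 0.066], [-0.002, 0.249, -0.968, 0.5], [0.0, 0.0, 0.0, 1.0]] [[360.0, 0.0, 282.0], [0.0, 360.0, 216.0], [0.0, 0.0, 1.0]]
```

View pics/w1.png

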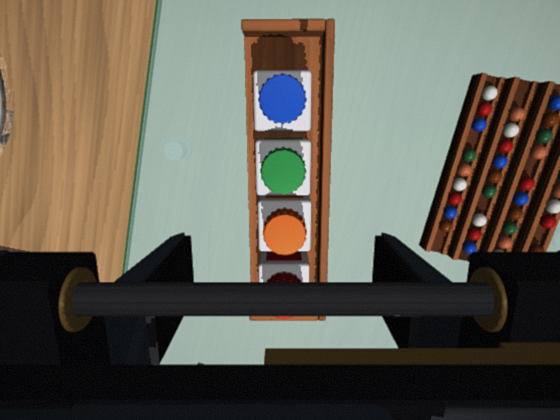

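Wrist view, with image up = rack +y: blue (282,100), green (284,172) and orange (285,233) are square in line. The rack's left end wall is at row 20–35. I'll cross-check the caps, then grip and slide orange.

```bash
cat >> h.py <<'E'
p=np.load('est.npz')['rack']
def toW(xy): return R(p[2])@np.array(xy)+p[:2]
def toL(w): return (np.array(w)[:2]-p[:2])@R(p[2])
def slide(r,status,y0,y1,x0,x1=None,z=.109,grip=20,flim=10):
    """grip the cap at rack (x0,y0) across the row and slide it to y1 along the row"""
    Q=rot(p[2]); x1=x0 if x1 is None else x1
    r.ungrasp(); r.move_to([*toW((x0,y0)),.20],Q); r.servo_line([*toW((x0,y0)),z],speed=.1)
    r.grasp(grip); r.sleep(.2); f0=np.array(status.get_force()); print('width',status.get_gripper_width(),'f0',f0.round(1))
    n=int(np.ceil(abs(y1-y0)/.003))
    for k in range(1,n+1):
        t=k/n; r.servo_line([*toW((x0+(x1-x0)*t,y0+(y1-y0)*t)),z],speed=.03)
        f=np.array(status.get_force())-f0; fl=R(p[2]).T@f[:2]
        if abs(fl[1])>flim: break
    print('end',toL(status.get_tcp_pos()).round(4),'f',fl.round(1),f[2].round(1),'t',status.get_time_s())
    r.ungrasp(); r.servo_line([*toW((x1,toL(status.get_tcp_pos())[1])),.2],speed=.15)
E
python3 - <<'E'
from h import *
from cell import r,planner,viewer,status
w=dict(np.load('pics/w1.npz'))
for c,roi in (('blue',(250,60,320,130)),('green',(250,140,320,200)),('orange',(262,210,308,256))):
    HUE['orange']=(7,18); m,st,ce=mask(w['frame'],c,roi,150,60); print(c,st.tolist(),(toL(ray(w,(st[0]+st[2]/2-.5,ce[1]),.134))*1e3).round(1))
for q in ((243.5,20),(334,19),(253,36)): print('wall corner',(toL(ray(w,q,.08))*1e3).round(1))
slide(r,status,-.0432,-.071,.0015)
E
```

```text
blue [259, 74, 47, 50, 1759] [-0.5 94.8]
green [261, 149, 44, 45, 1462] [ 0.1 24.7]
orange [263, 210, 43, 46, 1458] [  1.8 -41.8]
wall corner [-41.5 177.1]
wall corner [ 54.2 178.1]
wall corner [-31.7 161.6]
width 0.04545970091497376 f0 [ 0.6 -0.7  0.4]
end [ 0.0015 -0.0713] f [-0.  -0.6] 1.3 t 8.0583
```

```bash
python3 - <<'E'
from h import *
from cell import r,planner,viewer,status
slide(r,status,.024,.0715,.0005,.0015)
r.move_to([.4763,-.3282,.26],rot(-.24)@np.eye(3)); 
w=viewer.snapshot('wrist'); t=viewer.snapshot('top'); np.savez('pics/w2.npz',**w); np.savez('pics/t2.npz',**t)
a=cv2.resize(t['frame'][218:304,196:371,::-1],None,fx=3.2,fy=3.2,interpolation=cv2.INTER_CUBIC)
cv2.imwrite('pics/w2.png',np.vstack([w['frame'][:320,:,::-1],cv2.convertScaleAbs(a,alpha=1.5)[:, :560]]))
print(w['pose'].round(3).tolist(),status.get_time_s())
E
```

```text
width 0.04565537592545606 f0 [-0.7  0.6  0.5]
end [0.0015 0.0718] f [0.5 0.7] 1.9 t 16.3417
[[0.972, -0.228, -0.061, 0.494], [-0.236, -0.941, -0.242, -0.258], [-0.002, 0.25, -0.968, 0.43], [0.0, 0.0, 0.0, 1.0]] 19.5083
```

View pics/w2.png

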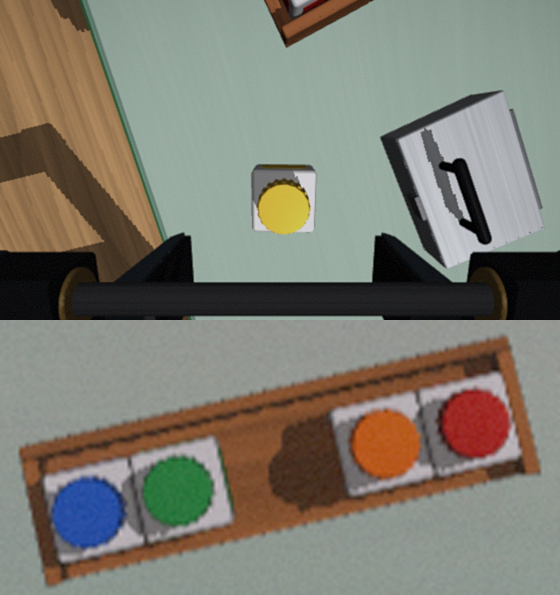

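The yellow can (cap at (284,209)) is square to the gripper at yaw -0.24. The rack now has green and orange well apart, with about an 81 mm gap, and all four look square. Next is grasp yellow, lift it and hover over the gap.

```bash
python3 - <<'E'
from h import *
from cell import r,planner,viewer,status
w=dict(np.load('pics/w2.npz')); t=dict(np.load('pics/t2.npz'))
m,st,ce=mask(w['frame'],'yellow',(240,150,330,250),150,120); c=ray(w,(st[0]+st[2]/2-.5,ce[1]),.124); print(st,c)
for n,roi in (('red',(310,225,366,302)),('orange',(290,225,330,302)),('green',(225,225,275,302)),('blue',(200,225,250,302))):
    HUE['orange']=(9,18); m,s2,e=mask(t['frame'],n,roi,170 if n=='orange' else 120,60); print(n,(toL(ray(t,e,.134))*1e3).round(1))
g=(c[:2]+[.4763,-.3282])/2
assert np.linalg.norm(c[:2]-[.4763,-.3282])<.006
Q=rot(-.24)
r.servo_line([*g,.17],rot=Q,speed=.15); r.servo_line([*g,.099],speed=.08); r.grasp(25); r.sleep(.2); print('w',status.get_gripper_width(),g)
r.servo_line([*g,.24],speed=.12); print('held',status.get_gripper_width(),status.get_force())
r.move_to([*toW((.0015,0)),.24],rot(p[2])); r.servo_line([*toW((.0015,0)),.185],speed=.1)
out=[]
for n in ('wrist','top','side'):
    s=viewer.snapshot(n); np.savez(f'pics/{n}3.npz',**s); out.append(s['frame'][:,:,::-1])
b=cv2.resize(out[2][150:290,140:380],(560,327),interpolation=cv2.INTER_CUBIC)
cv2.imwrite('pics/w3.png',np.vstack([out[0][:270],b])); print(status.get_time_s())
E
```

```text
[ 257  184   53   50 1979] [ 0.47634874 -0.32824713  0.124     ]
red [   1.5 -133.5]
orange [  1.7 -71.3]
green [ 1.7 70.9]
blue [  1.2 132.2]
w 0.04527481233849893 [ 0.47632437 -0.32822356]
held 0.04550259492427274 [-0.50273843  0.00966203 -3.77723708]
25.675
```

View pics/w3.png

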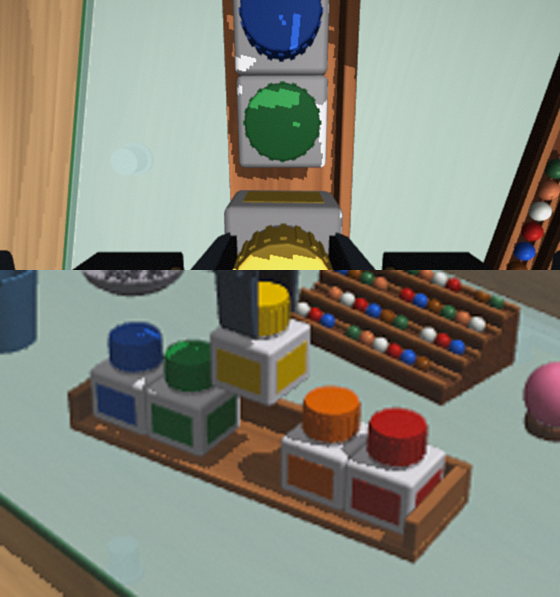

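Yellow is held upright and square. In the wrist view its top edge is level at row ~193, and it sits centred over the gap. Lowering slowly until contact.

```bash
python3 - <<'E'
from h import *
from cell import r,planner,viewer,status
f0=np.array(status.get_force()); xy=toW((.0015,0))
r.servo_line([*xy,.113],speed=.06); print((np.array(status.get_force())-f0).round(1))
z=.113
while z>.106:
    z-=.0007; r.servo_line([*xy,z],speed=.02); f=np.array(status.get_force())-f0
    if abs(f[2])>3: break
print('contact',z,f.round(1),status.get_tcp_pos())
r.sleep(.2); r.ungrasp(); r.sleep(.2); r.servo_line([*xy,.20],speed=.1)
r.move_to([*toW((-.0,-.16)),.34],rot(p[2]))
out=[]
for n in ('wrist','side'):
    s=viewer.snapshot(n); np.savez(f'pics/{n}4.npz',**s); out.append(s['frame'][:,:,::-1])
b=cv2.resize(out[1][150:290,140:380],(560,327),interpolation=cv2.INTER_CUBIC)
cv2.imwrite('pics/w4.png',np.vstack([out[0][:270],b])); print(status.get_time_s())
E
```

```text
[-1.2  0.9  1.2]
contact 0.10879999999999997 [-1.8  1.   7.1] [ 0.51736916 -0.00356754  0.10901868]
31.775
```

View pics/w4.png

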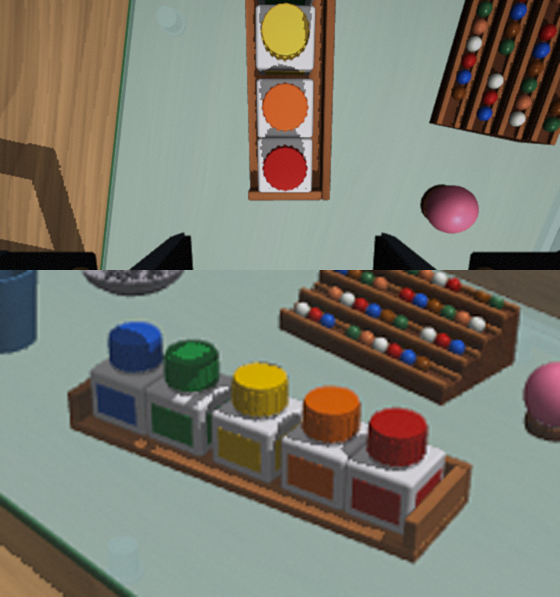

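All five stand upright and square in one row: yellow (286,31), orange (285,106) and red (285,168) line up in the wrist view. One last numeric check of cup, dish and ball, then hand in.

```bash
python3 - <<'E'
from h import *
from cell import r,planner,viewer,status,finish_job
q=np.array(status.get_q()); q[0]=-1.1; r.movej(q)
t=viewer.snapshot('top'); a=np.load('pics/top0.npz')['frame'].astype(float); d=np.abs(t['frame']-a).mean(2)
for n,(x,y,h) in dict(cup=(121,279,24),dish=(125,198,28),ball=(344,158,16)).items(): print(n,d[y-h:y+h,x-h:x+h].mean().round(1))
HUE['orange']=(9,18)
for n,roi in (('red',(310,225,366,302)),('orange',(290,225,330,302)),('yellow',(270,245,305,280)),('green',(225,225,275,302)),('blue',(200,225,250,302))):
    m,s2,e=mask(t['frame'],n,roi,170 if n=='orange' else 120,60); print(n,(toL(ray(t,e,.134))*1e3).round(1))
print(status.get_time_s(),finish_job())
E
```

```text
cup 2.2
dish 1.8
ball 1.8
red [   1.5 -133.6]
orange [  1.7 -71.5]
yellow [ 1.8 -0.9]
green [ 1.8 70.8]
blue [  1.  132.2]
the job is handed in; nothing more can be done
33.3083 None
```

The yellow canister is back in the rack between orange and green, and the job was handed in at 33.3 s of the 61 s limit.

I gripped orange by its cap and slid it along the rack floor, pushing red ahead of it toward its end wall. I did the same with green and blue on the other side, which opened a gap of about 81 mm. I then picked yellow up by its cap, turned it square to the rack, lowered it until it touched the floor (about 7 N) and released it.

- **Row:** in the rack's frame, the cap centres are at y = 132, 71, -1, -72 and -134 mm (blue, green, yellow, orange, red). All are at x = 1 to 2 mm, so none sticks out at the front.
- **Upright and square:** the side picture shows all five upright and square. The wrist picture shows the same for yellow, orange and red.
- **Cup, dish and ball:** the before-and-after top pictures match at all three, apart from image noise, so nothing there moved.

No check failed. The rack fit had about 2 mm of residual, and the camera views agreed within about 1.5 mm.

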